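# Put the counted leftovers back in their parts trays

## Robot

A 6-joint arm with a two-finger parallel gripper is mounted at the origin on the work surface. World frame = base frame: x ahead of the robot, y to its left, z up, the work surface at z = 0. Lengths are in m, angles in rad, forces in N, time in s.
With the tool pointing down it reaches from about 0.275 to 0.825 m from the base axis. Payload 4.9 kg.
Tool frame: the origin (TCP) lies midway between the tips of the shut fingers; the grasp point (between the pads) lies 19 mm behind it (bot.grip_depth is the distance from the TCP to the grasp point, in m); z points along the fingers, y is the line along which they close (so a half turn about z gives the same grasp; the last joint's range is limited). The gripper opens to 85 mm and grips with 20 to 120 N. Pads are 22 mm wide; open, the fingers measure 114 mm over their backs; the gripper's body (76 mm by 85 mm) begins 54 mm behind the grasp point. The pads swing forward as they close: fully open they stand 13 mm farther back than shut.
Start: joints at [-0.134, 0.326, -0.193, 1.052, 0, 1.437], TCP at [0.55, 0, 0.231] pointing down, gripper open.
Joint ranges: [-2.65, 2.65], [-0.97, 1.79], [-1.3, 1.35], [-1.93, 2.1], [-1.47, 1.37], [-3.14, 3.14]. Speed limits (rad/s): [2.57, 2.57, 3.14, 3.14, 3.14, 3.14].

## Interface

Orientations are given as a unit quaternion [w, x, y, z].
In Python, from cell import bot gives the robot as it stands. Calls block until the motion is done:
- bot.move_pose(position, orientation): joint-space move of the TCP to a pose.
- bot.move_linear(position, speed=0.15, rotation=None, until_force=None): straight line of the TCP; rotation=None keeps the orientation; speed is the mean speed in m/s. With until_force (N) it stops when the force on the tool has changed by that much, and returns True; else False.
- bot.goto_joints(angles): joint-space move.
- bot.set_gripper(opening, grasp_force=None): opening from 0.0 (shut) to 1.0 (fully open); grasp_force is the grip in N (None keeps the last); returns when the fingers have stopped.
- bot.wait(seconds).
- bot.solve_ik(position, orientation): joint angles nearest the present ones, or None.
- bot.camera(name): name is "scene" or "side" or "wrist"; returns the picture (384x512x3 uint8, red, green, blue); there is no depth.
- bot.calibration(name): a dict with "mtx" (3x3 intrinsics, pixels), "extrinsics" (4x4, takes a point from world to camera coordinates); the wrist camera has in their place "hand_eye" (4x4, takes a point from camera to tool coordinates, whose origin is the TCP and whose axes are the flange's). Camera axes: x right, y down, z forward; pixel columns grow to the right and rows downward; lengths in m; the calibration is good to about 2 mm. A picture is of the moment at which its call begins: read the wrist's pose just before it. calibration takes no time and is no camera call.
A pose or a line that the arm cannot do raises bot.PlanningError and nothing moves.
- bot.close_job(): hands the job in; it is judged then, once.
Trained networks look in the newest picture that a camera, given by its name, has taken for a name from the list of things; names that differ only in an ending like _2 or _b are one class to them, and where a whole thing is asked for, a point or a joint stands for the part that bears it (a point fixed in the world has none). Each returns a list of dicts, best first, with "confidence" (0 to 1); they miss things now and then, are a little off and sometimes report something else, mostly with a low value. They report only what shows in the picture. A call takes as long as a camera call. They do not tell look-alikes from the thing itself.
- bot.search_frame(camera, thing): "bbox" ([left, top, width, height] in pixels, round what is visible of it).
Readings, each from a call of its own:
- bot.read_clock(): time.
- bot.read_joint_positions(): joint angles.
- bot.read_joint_vel(): joint speeds.
- bot.read_joint_efforts(): joint torques, N m.
- bot.read_position(): TCP position.
- bot.read_tool_rot(): TCP orientation.
- bot.read_ft_force(): force on the tool from outside, world axes, zero at the start.
- bot.read_moment(): the same for the moment, N m.
- bot.read_gripper_width(): opening from 0.0 (shut) to 1.0 (fully open).
- bot.read_finger_force(): force on a finger pad.
Only numpy, scipy, OpenCV 4.12 (cv2) and the standard library are available. Lean on these libraries where they do the work, as an engineer would, in place of code of your own. Each camera call takes 0.05 s, during which the arm holds its last target. There are 200 camera calls.

## Task

Sort the five loose electronic parts (two capacitors, two heat sinks, one transformer) into the three grey trays: each tray takes the kind shown by the specimen fixed on its tab, whatever the size. Set every part down, without dropping it, so that it stands upright, the same way up as now, on the floor of its tray, and leave the small bottle and the solder spool where they are.

Things in the scene. Friction and masses are not known exactly. Their poses are not given: they have to be found in the camera images.
- cap_tall_c (a point): Tall slim capacitor: upright black cylinder, bare aluminium top with a scored cross, 25 mm diameter, 50 mm tall, about 40 g. Point at its centre, 25 mm above its foot; z up along the cylinder.
- cap_fat_c (a point): Short fat capacitor: upright black cylinder, bare aluminium top with a scored cross, 35 mm diameter, 40 mm tall, about 60 g. Point at its centre, 20 mm above its foot; z up along the cylinder.
- sink_long_c (a point): Long heat sink: plain aluminium block with upright fins, 60 mm (own x, along the spine) by 30 mm (own y, over the fin tips) by 40 mm tall, about 80 g. Point at its centre, 20 mm above its foot; z up. Grip it across the fin tips, along its y.
- sink_short_c (a point): Short heat sink: plain aluminium block with upright fins, 34 mm (own x, along the spine) by 30 mm (own y, over the fin tips) by 40 mm tall, about 45 g. Point at its centre, 20 mm above its foot; z up. Grip it across the fin tips, along its y.
- trafo_c (a point): Transformer: dark steel core with a copper winding bulging from both sides between white flanges, 52 mm (own x, along the core) by 40 mm (own y, over the winding) by 42 mm tall, about 250 g. Point at its centre, 21 mm above its foot; z up. Grip it across the winding, along its y.
- tray_caps: Tray for capacitors: grey shallow tray fixed to the table, 130 mm (own x) by 150 mm (own y) outside, walls 3 mm thick and 14 mm high over the table, inner floor 3 mm above the table. Origin under the middle of the tray at table height; z up. On a tab 52 mm deep outside its far (+x) wall stands a fixed specimen of its kind, about 0.092 m from the origin along +x, here a black cylinder, 26 mm diameter, its top 38 mm above the table.
- tray_sinks: Tray for heat sinks: grey shallow tray fixed to the table, 130 mm (own x) by 150 mm (own y) outside, walls 3 mm thick and 14 mm high over the table, inner floor 3 mm above the table. Origin under the middle of the tray at table height; z up. On a tab 52 mm deep outside its far (+x) wall stands a fixed specimen of its kind, about 0.092 m from the origin along +x, here a finned aluminium block 24 by 40 mm, its top 38 mm above the table.
- tray_trafos: Tray for transformers: grey shallow tray fixed to the table, 130 mm (own x) by 150 mm (own y) outside, walls 3 mm thick and 14 mm high over the table, inner floor 3 mm above the table. Origin under the middle of the tray at table height; z up. On a tab 52 mm deep outside its far (+x) wall stands a fixed specimen of its kind, about 0.092 m from the origin along +x, here a transformer 30 by 39 mm, its top 40 mm above the table.
- flux_bottle: Bystander: small amber bottle with white cap, 30 mm diameter, 60 mm tall, loose. Origin at the middle of its underside. Leave it alone.
- solder_spool: Bystander: small solder spool standing on its white flange, 32 mm diameter, 28 mm tall, loose. Origin at the middle of its underside. Leave it alone.
Things that resemble listed ones, but are neither listed nor needed, are in the scene too. Leave any red look-alike of the part that bears cap_tall_c alone. What is shaped like the tray_sinks but turquoise is not meant.

How it is judged:
At the end, for the whole second after the job is handed in: Both capacitors in the capacitor tray, both heat sinks in the heat sink tray and the transformer in the transformer tray, each inside the walls with its foot flat on the tray floor (height within 3 mm, tilt under 0.1 rad) and at rest (x of cap_tall_c in the frame of tray_caps between -0.062 and 0.062 m and y of cap_tall_c in the frame of tray_caps between -0.072 and 0.072 m and z of cap_tall_c in the frame of tray_caps between 0.025 and 0.031 m and angle between each of cap_tall_c, cap_fat_c, sink_long_c, sink_short_c, trafo_c's own z axis and vertical below 0.1 rad and linear speed of each of cap_tall, cap_fat, sink_long, sink_short, trafo below 0.02 m/s and x of cap_fat_c in the frame of tray_caps between -0.062 and 0.062 m and y of cap_fat_c in the frame of tray_caps between -0.072 and 0.072 m and z of cap_fat_c in the frame of tray_caps between 0.02 and 0.026 m and x of sink_long_c in the frame of tray_sinks between -0.062 and 0.062 m and y of sink_long_c in the frame of tray_sinks between -0.072 and 0.072 m and z of sink_long_c in the frame of tray_sinks between 0.02 and 0.026 m and x of sink_short_c in the frame of tray_sinks between -0.062 and 0.062 m and y of sink_short_c in the frame of tray_sinks between -0.072 and 0.072 m and z of sink_short_c in the frame of tray_sinks between 0.02 and 0.026 m and x of trafo_c in the frame of tray_trafos between -0.062 and 0.062 m and y of trafo_c in the frame of tray_trafos between -0.072 and 0.072 m and z of trafo_c in the frame of tray_trafos between 0.021 and 0.027 m); the robot touches nothing.
It fails at once if the bottle was moved more than 25 mm (distance of flux_bottle from where it was at the start of the episode above 0.025 m).
It fails at once if the solder spool was moved more than 25 mm (distance of solder_spool from where it was at the start of the episode above 0.025 m).
It fails at once if a part was dropped or thrown into its tray (faster than 0.7 m/s with its centre less than 50 mm above the table) ((horizontal distance between cap_tall_c and tray_caps below 0.09 m and height (world z) of cap_tall_c below 0.05 m and linear speed of cap_tall above 0.7 m/s) or (horizontal distance between cap_fat_c and tray_caps below 0.09 m and height (world z) of cap_fat_c below 0.05 m and linear speed of cap_fat above 0.7 m/s) or (horizontal distance between sink_long_c and tray_sinks below 0.09 m and height (world z) of sink_long_c below 0.05 m and linear speed of sink_long above 0.7 m/s) or (horizontal distance between sink_short_c and tray_sinks below 0.09 m and height (world z) of sink_short_c below 0.05 m and linear speed of sink_short above 0.7 m/s) or (horizontal distance between trafo_c and tray_trafos below 0.09 m and height (world z) of trafo_c below 0.05 m and linear speed of trafo above 0.7 m/s)).
It also fails if it takes over 128 s, if anything falls off the work surface, if the arm or the gripper's body presses on something with over 40 N, if the wrist force passes 120 N, or if a joint passes its speed limit or range.

## Working session

There is one attempt and no reset: what is moved stays moved. The work goes in short steps, each a Python script; the robot and the scene stay as the last script left them, time stands still between calls to the robot, and variables do not carry over. Pictures are saved under pics/ and viewed, at most 14 in all, crops included, and the job is handed in when it is done.

```bash
mkdir -p pics; cat > h.py <<'E'
import numpy as np, cv2
from cell import bot
def shot(cam,name):
    im=bot.camera(cam); cv2.imwrite(f'pics/{name}.png',im[:,:,::-1]); return im
def ray(cam,uv,z,T=None):
    """pixel -> world point on plane z"""
    c=bot.calibration(cam); E=np.linalg.inv(np.array(c['extrinsics'])) if T is None else T
    d=E[:3,:3]@np.linalg.solve(np.array(c['mtx']),[uv[0],uv[1],1.]); o=E[:3,3]
    return o+d*(z-o[2])/d[2]
E
python3 - <<'E'
from h import *
a=shot('scene','scene0'); 
for n in ['cap_tall_c','cap_fat_c','sink_long_c','sink_short_c','trafo_c','tray_caps','tray_sinks','tray_trafos','flux_bottle','solder_spool']:
    print(n,[(np.round(r['bbox']).tolist(),round(r['confidence'],2)) for r in bot.search_frame('scene',n)])
b=shot('side','side0')
for c in('scene','side'):
    k=bot.calibration(c);E=np.linalg.inv(k['extrinsics']);print(c,E[:3,3],E[:3,2],k['mtx'][0])
print(bot.calibration('wrist'),bot.read_tool_rot(),bot.read_clock())
E
```

```text
cap_tall_c [([147.0, 205.0, 17.0, 23.0], 0.84), ([178.0, 188.0, 12.0, 26.0], 0.59)]
cap_fat_c [([427.0, 230.0, 22.0, 23.0], 0.82)]
sink_long_c [([74.0, 193.0, 37.0, 24.0], 0.91), ([82.0, 240.0, 101.0, 87.0], 0.7)]
sink_short_c [([334.0, 211.0, 23.0, 24.0], 0.8)]
trafo_c [([252.0, 198.0, 22.0, 26.0], 0.96), ([82.0, 237.0, 100.0, 91.0], 0.64)]
tray_caps [([336.0, 210.0, 21.0, 27.0], 0.44)]
tray_sinks [([84.0, 239.0, 98.0, 90.0], 0.84), ([136.0, 126.0, 59.0, 42.0], 0.58)]
tray_trafos [([325.0, 250.0, 92.0, 100.0], 0.73)]
flux_bottle []
solder_spool [([376.0, 208.0, 17.0, 16.0], 0.6)]
scene [1.06766237 0.05669494 0.59286693] [-0.75600405 -0.08115738 -0.64951625] [369.15483161   0.         258.66892072]
side [-0.21141143  0.78621584  0.98893936] [ 0.46260918 -0.57046255 -0.67864956] [493.07850609   0.         258.77160827]
{'mtx': array([[325.80421962,   0.        , 253.96194116],
       [  0.        , 325.80421962, 191.9101717 ],
       [  0.        ,   0.        ,   1.        ]]), 'hand_eye': array([[-3.81624679e-04, -9.50475402e-01, -3.10799555e-01,
         7.99453646e-02],
       [ 9.99999697e-01, -1.51904716e-04, -7.63330783e-04,
        -1.82678975e-04],
       [ 6.78315215e-04, -3.10799753e-01,  9.50475173e-01,
        -1.43561918e-01],
       [ 0.00000000e+00,  0.00000000e+00,  0.00000000e+00,
         1.00000000e+00]])} [ 1.71309886e-06  7.07115223e-01  7.07098339e-01 -6.28502212e-06] 0.6
```

View pics/scene0.png

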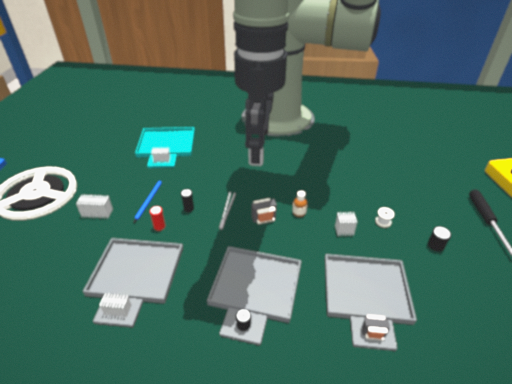

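View pics/side0.png

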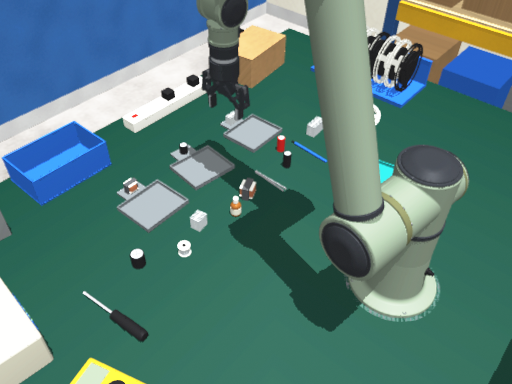

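The scene view (camera looks back at the robot, right = +y) shows:
- **Trays:** sinks (135,268), caps (255,283), trafos (368,287).
- **Parts:** long sink (95,206), tall cap (187,201), trafo (263,211), short sink (345,223), fat cap (438,239).
- **Leave alone:** red look-alike (157,218), bottle (300,204), spool (385,217), turquoise tray (165,142).

Next I'll get rough positions and wrist close-ups rectified to the plane of the tops.

```bash
cat >> h.py <<'E'
from scipy.spatial.transform import Rotation as R
def quat(yaw):
    "tool down; its y axis (closing line) at angle yaw from world y"
    q=(R.from_euler('z',yaw)*R.from_quat([0.70710678,0.70710678,0,0])*R.from_euler('z',np.pi/2)).as_quat() # placeholder base fixed below
    return q
def wristT():
    p=bot.read_position(); q=bot.read_tool_rot(); T=np.eye(4)
    T[:3,:3]=R.from_quat([q[1],q[2],q[3],q[0]]).as_matrix(); T[:3,3]=p
    return T@np.array(bot.calibration('wrist')['hand_eye'])
def ortho(im,T,c,z,half=0.07,s=3000):
    "rectify wrist picture to plane z round c; rows=+x up, cols=-y right... u=(c_y+half-y)*s, v=(c_x+half-x)*s"
    k=np.array(bot.calibration('wrist')['mtx']); n=int(2*half*s)
    uv=np.mgrid[0:n,0:n]; x=c[0]+half-uv[0]/s; y=c[1]+half-uv[1]/s
    P=np.stack([x,y,np.full_like(x,z)],-1)-T[:3,3]; P=P@T[:3,:3]; P=P@k.T
    m=(P[...,:2]/P[...,2:]).astype(np.float32)
    return cv2.remap(im,m[...,0],m[...,1],cv2.INTER_LINEAR)
E
python3 - <<'E'
from h import *
for n,uv,z in [('sinkL',(95,206),.02),('red',(157,218),.025),('tall',(187,201),.025),('trafo',(263,211),.02),('bottle',(300,204),.03),('sinkS',(345,223),.02),('spool',(385,217),.014),('fat',(439,240),.02),('T_sink',(135,268),0.005),('T_cap',(255,283),0.005),('T_traf',(369,287),.005)]: print(n,ray('scene',uv,z).round(3))
print(R.from_quat([.7071,.7071,0,0]).as_matrix().round(2))
j=bot.calibration('wrist')['hand_eye']
E
```

```text
sinkL [ 0.502 -0.376  0.02 ]
red [ 0.526 -0.222  0.025]
tall [ 0.464 -0.173  0.025]
trafo [0.469 0.003 0.02 ]
bottle [0.446 0.084 0.03 ]
sinkS [0.484 0.184 0.02 ]
spool [0.447 0.276 0.014]
fat [0.509 0.376 0.02 ]
T_sink [ 0.646 -0.23   0.005]
T_cap [0.652 0.008 0.005]
T_traf [0.634 0.222 0.005]
[[ 0.  1.  0.]
 [ 1.  0.  0.]
 [ 0.  0. -1.]]
```

```bash
python3 - <<'E'
import re
s=open('h.py').read()
i=s.index('def quat'); j=s.index('def wristT')
s=s[:i]+'''def quat(a):
    "tool down, closing line at angle a from world x"
    q=(R.from_euler('z',a)*R.from_quat([.5**.5,.5**.5,0,0])).as_quat(); return [q[3],q[0],q[1],q[2]]
'''+s[j:]
open('h.py','w').write(s)
E
python3 - <<'E'
from h import *
C={'sinkL':(.502,-.376,.04),'tall':(.464,-.173,.05),'trafo':(.469,.003,.042),'sinkS':(.484,.184,.04),'fat':(.509,.376,.04)}
shots=[]
for y in(0,-.3,.3):
    bot.move_pose([.53,y,.25],quat(0)); bot.wait(.2)
    T=wristT(); im=shot('wrist',f'w{y}'); shots.append((y,im,T)); np.save(f'w{y}.npy',T)
    for n in ['cap_tall_c','cap_fat_c','sink_long_c','sink_short_c','trafo_c','tray_caps','tray_sinks','tray_trafos']:
        for r in bot.search_frame('wrist',n):
            if r['confidence']>.5:
                b=r['bbox']; z={'c':.04}.get(n[-1],.01)
                print(y,n,round(r['confidence'],2),np.round(b).tolist(),ray('wrist',(b[0]+b[2]/2,b[1]+b[3]/2),z,T).round(3)[:2])
tiles=[]
for n,c in C.items():
    y,im,T=min(shots,key=lambda s:abs(s[0]-c[1])); tiles.append(cv2.putText(ortho(im,T,c,c[2],.06,2200),n,(5,15),0,.5,(255,255,0)))
tiles.append(np.zeros_like(tiles[0]))
cv2.imwrite('pics/tiles.png',np.vstack([np.hstack(tiles[:3]),np.hstack(tiles[3:])])[:,:,::-1])
tr=[ortho(im,T,(.65,yy),.014,.1,1300) for (y,im,T),yy in zip([shots[1],shots[0],shots[2]],(-.23,0.01,.22))]
cv2.imwrite('pics/trays.png',np.hstack(tr)[:,:,::-1]); print(bot.read_clock())
E
```

```text
0 cap_tall_c 0.95 [237.0, 299.0, 22.0, 42.0] [ 0.522 -0.211]
0 cap_tall_c 0.81 [188.0, 272.0, 24.0, 29.0] [ 0.462 -0.161]
0 sink_long_c 0.65 [288.0, 262.0, 132.0, 98.0] [ 0.659 -0.198]
0 sink_long_c 0.51 [156.0, 68.0, 34.0, 29.0] [0.446 0.083]
0 sink_short_c 0.69 [191.0, 271.0, 20.0, 34.0] [ 0.463 -0.163]
0 trafo_c 0.93 [176.0, 128.0, 49.0, 52.0] [0.471 0.008]
0 tray_caps 0.64 [285.0, 78.0, 172.0, 133.0] [0.668 0.013]
0 tray_sinks 0.89 [288.0, 262.0, 133.0, 99.0] [ 0.671 -0.222]
0 tray_sinks 0.74 [0.0, 308.0, 83.0, 76.0] [ 0.218 -0.283]
0 tray_trafos 0.9 [293.0, 3.0, 128.0, 23.0] [0.638 0.151]
-0.3 cap_tall_c 0.68 [235.0, 74.0, 27.0, 28.0] [ 0.524 -0.221]
-0.3 cap_tall_c 0.59 [168.0, 21.0, 34.0, 29.0] [ 0.462 -0.172]
-0.3 sink_long_c 0.65 [213.0, 192.0, 31.0, 58.0] [ 0.5   -0.371]
-0.3 trafo_c 0.54 [212.0, 195.0, 31.0, 56.0] [ 0.499 -0.373]
-0.3 tray_sinks 0.79 [2.0, 88.0, 77.0, 134.0] [ 0.276 -0.298]
-0.3 tray_sinks 0.7 [296.0, 16.0, 170.0, 146.0] [ 0.673 -0.222]
0.3 cap_fat_c 0.95 [214.0, 74.0, 36.0, 34.0] [0.507 0.374]
0.3 sink_short_c 0.93 [199.0, 226.0, 36.0, 42.0] [0.484 0.193]
0.3 trafo_c 0.84 [194.0, 332.0, 36.0, 34.0] [0.472 0.04 ]
0.3 tray_caps 0.76 [285.0, 301.0, 81.0, 75.0] [0.634 0.03 ]
0.3 tray_trafos 0.98 [283.0, 160.0, 152.0, 114.0] [0.663 0.22 ]
0.3 tray_trafos 0.72 [216.0, 75.0, 31.0, 33.0] [0.505 0.373]
6.1
```

View pics/tiles.png

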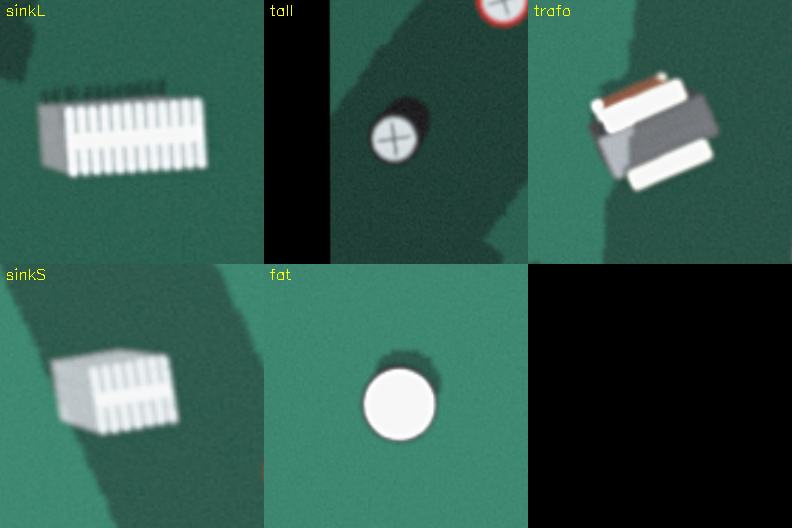

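View pics/trays.png

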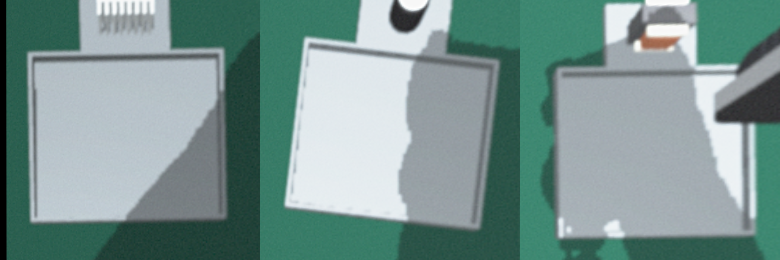

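The tiles show all five tops cleanly, and their sizes agree with the data to about 4%. I read these from the tile pixels:

| Item | Tile pixel | x, y (m) | Closing angle (rad) |
|---|---|---|---|
| Long sink | (136,137) | .500, -.378 | .072 |
| Tall cap | (394,139) | .461, -.172 | – |
| Trafo | (657,135) | .467, .004 | .405 |
| Short sink | (134,394) | .485, .183 | .172 |
| Fat cap | (399,404) | .505, .374 | – |

The tray picture shows the expected specimens. Centres are at (127,136), (392,134) and (656,151), each 149 × 128 mm. I'll do the transformer first.

```bash
cat >> h.py <<'E'
TR={'sinks':(.6454,-.2277,.026),'caps':(.6469,.0085,-.115),'trafos':(.6335,.2154,.01)}
def spot(tray,ty):
    x,y,a=TR[tray]; return x-ty*np.sin(a), y+ty*np.cos(a), a
def pickplace(p,a,w,zt,tray,ty,force=40):
    "w part width, zt TCP height at grasp on the table"
    bot.set_gripper(1.0); bot.move_pose([*p,.13],quat(a))
    bot.move_linear([*p,zt],.12); bot.set_gripper(0.,force)
    g=bot.read_gripper_width()*85
    bot.move_linear([*p,.13],.15); g2=bot.read_gripper_width()*85
    print('grip mm',round(g,1),round(g2,1),'want',w,'Fz',np.round(bot.read_ft_force(),1))
    if g2<w-8: print('MISSED'); return False
    x,y,ta=spot(tray,ty)
    bot.move_pose([x,y,.13],quat(ta)); bot.wait(.15)
    bot.move_linear([x,y,zt+.012],.12); hit=bot.move_linear([x,y,zt+.002],.03,until_force=4)
    print('hit',hit,bot.read_position().round(4) if hasattr(bot.read_position(),'round') else bot.read_position())
    bot.set_gripper(min(1,(w+16)/85)); bot.move_linear([x,y,.13],.12); print('t',bot.read_clock()); return True
E
python3 - <<'E'
from h import *
pickplace((.4674,.0041),.405,40,.007,'trafos',0,60)
shot('scene','s1')
E
```

```text
grip mm 39.2 39.0 want 40 Fz [-0.1 -0.1 -2. ]
hit True [0.6344 0.2156 0.0106]
t 14.275
```

View pics/s1.png

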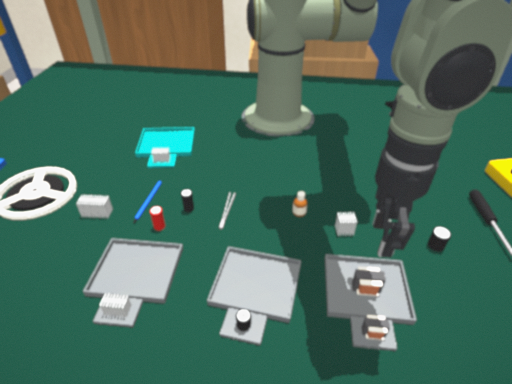

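The trafo stands upright in its tray at (369,281), with contact felt at the expected height and nothing else moved. I'll use the same routine for the rest.

```bash
python3 - <<'E'
from h import *
ok=pickplace((.4849,.1831),.172,30,.006,'sinks',.045) \
 and pickplace((.5054,.3744),0.,35,.006,'caps',.035) \
 and pickplace((.4608,-.1721),.4,25,.012,'caps',-.035) \
 and pickplace((.4997,-.3778),.072,30,.006,'sinks',-.032)
bot.move_pose([.45,0,.3],quat(0)); bot.wait(.5)
a=shot('scene','s2'); cv2.imwrite('pics/s2b.png',cv2.resize(a[170:370,60:460],None,fx=2,fy=2,interpolation=cv2.INTER_CUBIC)[:,:,::-1]); print(ok,bot.read_clock())
E
```

```text
grip mm 29.4 29.2 want 30 Fz [ 0.6  0.3 -1.2]
hit True [ 0.6448 -0.183   0.0093]
t 22.65
grip mm 33.8 34.0 want 35 Fz [ 0.1  0.4 -0.6]
hit True [0.6516 0.0432 0.0096]
t 32.2833
grip mm 23.9 24.2 want 25 Fz [ 0.2 -0.5 -1. ]
hit True [ 0.6436 -0.0264  0.0154]
t 40.375
grip mm 29.3 29.3 want 30 Fz [-0.2 -0.5 -0.6]
hit True [ 0.6468 -0.26    0.0093]
t 48.85
True 50.775
```

View pics/s2b.png

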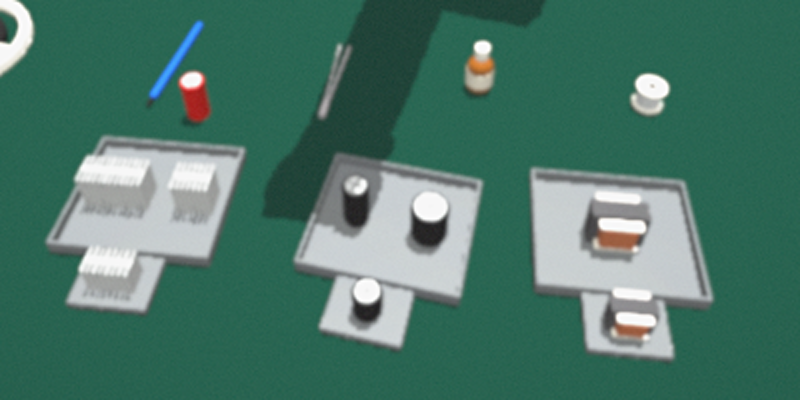

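The picture shows all five parts upright inside the right trays: sinks at (115,185) and (193,190), caps at (356,200) and (430,218), trafo at (619,222). The bottle, spool and red look-alike haven't moved. Contact came about 3.3 to 3.6 mm above pick height each time, which fits the 3 mm tray floor, so I'm handing in.

```bash
python3 -c "
from cell import bot
print(bot.close_job())"
```

```text
the job is handed in; nothing more can be done
None
```

I set all five parts upright in their matching trays, left the bottle and spool where they were, and handed the job in at about 51 s; no verdict was returned.

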